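# Dry layout of a fused cell string

### The arm

A 6-joint arm with a two-finger parallel gripper is mounted at the origin on a cart in front of the work surface, level with it; the furniture and walls round the work are solid. World frame = base frame: x ahead of the robot, y to its left, z up, the work surface at z = 0. Lengths are in m, angles in degrees, forces in N, time in s.
With the tool pointing down it reaches from about 0.4 to 0.825 m from the base axis. Payload 7 kg.
Tool frame: the origin (TCP) lies midway between the tips of the shut fingers; the grasp point (between the pads) lies 19 mm behind it; z points along the fingers, y is the line along which they close (so a half turn about z gives the same grasp; the last joint's range is limited). The gripper opens to 88 mm and grips with 3 to 60 N. Pads are 19 mm wide; open, the fingers measure 130 mm over their backs; the gripper's body (78 mm by 193 mm) begins 47 mm behind the grasp point.
Start: joints at [-58.722, 20.546, 0.682, 0, -70.136, -16.507], TCP at [0.172, -0.653, 0.191] pointing down, gripper open.
Joint ranges: [-176.03, 176.03], [-82.01, 121.73], [-58.28, 71.71], [-173.87, 95.51], [-174.79, -0.11], [-173.66, 173.66]. Speed limits (degrees/s): [136.94, 136.94, 172.46, 180, 180, 180].

### API

Orientations are given as [roll, pitch, yaw] about the fixed x, y, z axes, in that order (R = Rz(yaw) Ry(pitch) Rx(roll)).
In Python, from plant import r gives the robot as it stands.
- The arm moves only by the tool carry_out, never from a script. Its argument "deltas" is a list of rows, each a list of 3 entries, a list of its own where there are three numbers: the opening, from 0 (shut) to 1 (fully open), then the shift along the tool's x, y, z in mm, then the turn, a rotation vector about the tool's x, y, z in rad. In form: [[gripper, [tx, ty, tz], [rx, ry, rz]], ...]. A call has 1 to 12 rows; each row is the pose to reach, as a shift and turn from the pose commanded when the call began, along the tool's axes at that moment; what a row does not reach only later rows make up. A row lasts 1/10 s, in which the tool goes at most 50 mm and 8.59 degrees, less where a joint would pass 70% of its speed; a pose out of reach is approached as far as the arm can. A call with a gripper value outside its range is refused whole. The fingers move at their own pace and stop on an object; "squeeze" is the grip in N (left out, the last holds). Time passes only in rows, so rows that repeat a pose let the fingers close. It gives the time, the measured TCP pose, the force, the opening and the grip force at its end, in the units of the state.
- r.get_state(): the state, without advancing time (a new reading comes with each control period).
- r.capture(name): name is "scene" or "top" or "wrist"; returns (picture, depth): 420x560x3 uint8, red, green, blue; 420x560 float32, m along the optical axis (not along the pixel's ray), 0 where there is no reading.
- r.get_calibration(name): a dict with "fov_y" (degrees; the focal length in pixels is half the picture's height over the tangent of half this angle, whatever the lens; pixels are square), "cx", "cy" (the principal point, pixels), "view" (4x4, takes a point from world to camera coordinates). Camera axes: x right, y down, z forward; pixel columns grow to the right and rows downward; lengths in m; the calibration is good to about 2 mm. The wrist camera is an equidistant fisheye: a pixel r from the principal point sees the ray r / f radians off the axis. A picture is of the moment at which its call begins: read the wrist's pose just before it. get_calibration takes no time and is no camera call; for the wrist camera it gives the pose at the moment of the call.
- r.close_job(): hands the job in; it is judged then, once.
The state is a dict: "time_s": time; "joints": joint angles; "qd": joint speeds; "joint_torque": joint torques, N m; "tcp_pos": TCP position; "eef_rot": TCP orientation; "contact_force": force on the tool from outside, world axes, zero at the start; "moment": the same for the moment, N m; "gripper_width": finger opening in m; "gripper_force": force on a finger pad.
Only numpy, scipy, OpenCV 4.12 (cv2) and the standard library are available. Lean on these libraries where they do the work, as an engineer would, in place of code of your own. Each camera call takes 0.05 s, during which the arm holds its last target. There are 200 camera calls.

### The job

Dry-lay the fused test string on the brown board before it is wired: in one straight, evenly spaced row on the white line between the two terminals, lay the fuse block next to the red-capped terminal and the copper busbar next to the black-capped one, both centred on the line and square across it, and stand the purple cell upright midway between them. Put the carton of spare fuses on the board behind the fuse block (on the side away from the yellow edge stripe), end to end in line with it with a gap of about two centimetres. Leave the multimeter and the green cell where they are.

Things in the scene. Friction and masses are not known exactly. Their poses are not given: they have to be found in the camera images.
- board: Fixed brown rectangular board lying on the table, 240 (x) x 300 (y) x 8 mm thick; origin at the centre of its underside, z up. A yellow stripe runs along its near edge at x = -110 mm; 'behind' is its +x. A thin white line along its y at x = -45 mm marks the row, from one terminal to the other
- red_terminal: Fixed screw terminal on the board: black base 40 (board x) x 30 (board y) x 14 mm, round red cap, 41 mm high in all. Origin at the centre of its underside, on the board's top. It stands at one end of the white line, 120 mm from the line's middle; either end may be the red one. Axes as the board's
- black_terminal: Fixed screw terminal, the same as the red one but with a black cap, at the other end of the white line, 240 mm from the red one
- fuse_block: Loose open fuse block: black base 34 (x) x 104 (y) x 9 mm, 0.12 kg, with a fuse in two copper clips on top up to 26 mm. Origin at the centre of its underside, y along its length. Grasp across the 34 mm base. Starts flat on the table
- copper_busbar: Loose flat copper-coloured bar, 25 (x) x 130 (y) x 8 mm, 0.19 kg, one hole at each end. Origin at the centre of its underside, y along its length. Starts flat on the table
- purple_cell: Loose purple cylindrical cell standing upright, 21 mm diameter, 71 mm high, 0.07 kg. Origin at the centre of its underside, z up its axis
- fuse_carton: Loose small white carton with a blue band, 40 (x) x 62 (y) x 30 mm, 0.09 kg. Origin at the centre of its underside, y along its length. Starts flat on the table
- green_cell: Bystander: green cylindrical cell standing loose and upright on the table, 21 mm diameter, 71 mm high, origin at the centre of its underside. Leave alone
- multimeter: Bystander: orange and black hand multimeter lying loose on the table left of the board, 150 (x) x 69 (y) x 44 mm, origin at the centre of its underside. Leave alone
- cell_clamp_fixture: Fixed clamp fixture on the table, not to be used: base 115 (x) x 170 (y) mm, 26 mm high, its clamp 60 mm, and a red handle standing up to 203 mm at its x = 0, y = -58 mm. Origin at the centre of its underside. It stands just behind where the loose parts start: carry things round it on the robot's side. In front of the parts lies a flat dark tool tray, 3 mm thick

How it is judged:
By the outcome, as a careful person would: the job done as asked, in the order asked, and still so for the second after the job is handed in, with the robot touching nothing.
It also fails if it takes over 136 s, if anything falls off the work surface, if the arm or the gripper's body presses on something with over 40 N, if the wrist force passes 120 N, or if a joint passes its speed limit or range.

## Working session

There is one attempt and no reset: what is moved stays moved. The work goes in short steps, Python scripts to look and compute and a tool call to move; the robot and the scene stay as the last step left them, time stands still between calls to the robot, and variables do not carry over. Pictures are saved under pics/ and viewed, at most 14 in all, crops included, and the job is handed in when it is done.

Besides the shell and the picture viewer there is one more tool, called after "Request:" as name(argument=value, ...), one argument or row to a line, values as JSON. carry_out: Moves the arm, as the interface text tells. Its arguments: {"type":"object","properties":{"deltas":{"type":"array"},"squeeze":{"type":"number"}},"required":["deltas"]}

```bash
mkdir -p pics
python3 - <<'E'
from plant import r
import cv2, numpy as np
for n in ("scene","top"):
    p,d=r.capture(n); cv2.imwrite(f"pics/{n}0.png",p[:,:,::-1]); np.savez(f"{n}0.npz",p=p,d=d,**{k:np.array(v) for k,v in r.get_calibration(n).items()})
    print(n,r.get_calibration(n))
print(r.get_state())
E
```

```text
scene {'fov_y': 54.49623615990263, 'cx': 278.5605484261758, 'cy': 205.62585153405587, 'view': array([[-0.77181466, -0.63581254, -0.0066738 ,  0.52835091],
       [-0.41007036,  0.50575225, -0.75898416,  0.18325877],
       [ 0.48594694, -0.58305838, -0.65107488,  1.23839475],
       [ 0.        ,  0.        ,  0.        ,  1.        ]])}
top {'fov_y': 55.26818293449752, 'cx': 281.0870968877748, 'cy': 209.12980874386378, 'view': array([[ 0.00917134, -0.99995593, -0.00200539,  0.18011394],
       [-0.99362247, -0.00888782, -0.11240728,  0.58410338],
       [ 0.1123845 ,  0.00302353, -0.99366019,  1.09093483],
       [ 0.        ,  0.        ,  0.        ,  1.        ]])}
{'time_s': 0.1, 'joints': array([-5.87251832e+01,  2.05866023e+01,  6.39607551e-01, -1.66170845e-02,
       -7.01364251e+01, -1.65083418e+01]), 'qd': array([-0.01771383, -0.18953559,  0.14529006,  0.09968311,  0.0402259 ,
        0.00746449]), 'joint_torque': array([ 3.52839052e-04, -5.84161198e+01,  2.93753529e+01,  7.01560244e+00,
        1.02002715e-02, -4.28819783e-05]), 'tcp_pos': array([ 0.17189919, -0.65224202,  0.19023261]), 'eef_rot': array([ 1.79915579e+02, -8.72807901e-03, -1.65239176e+02]), 'contact_force': array([-0.47712182, -0.05346427,  0.12783417]), 'moment': array([-0.00681258,  0.05419546, -0.01424802]), 'gripper_force': 0.0, 'gripper_width': 0.08742709314209622}
```

View pics/top0.png

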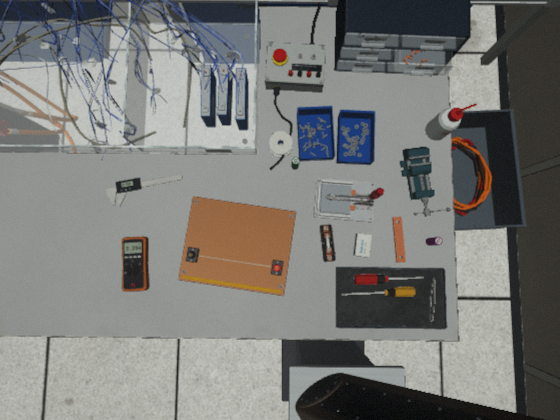

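View pics/scene0.png

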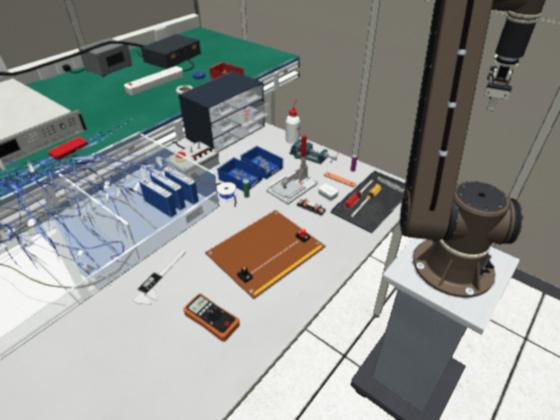

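The top view shows the board at about (238,246), with the red terminal at (277,268) and the black one at (192,255). The fuse block is at (327,243), the carton at (364,245), the busbar at (399,239), the purple cell at (434,241) and the clamp fixture at (347,200). The scene view agrees, and the green cell stands at (246,188) there.

```bash
cat > h.py <<'E'
import numpy as np, cv2
from plant import r
def world(n,px,z,cal=None):
    """pixels -> world points on plane z"""
    c=cal or r.get_calibration(n); V=np.array(c["view"]); f=210/np.tan(np.radians(c["fov_y"])/2)
    u=(np.atleast_2d(px).astype(float)-[c["cx"],c["cy"]])/f
    if n=="wrist":
        t=np.linalg.norm(u,axis=1,keepdims=True); d=np.c_[u*np.sinc(t/np.pi),np.cos(t)]
    else: d=np.c_[u,np.ones(len(u))]
    o=-V[:3,:3].T@V[:3,3]; w=d@V[:3,:3]
    return o+w*((np.atleast_1d(z)-o[2])/w[:,2])[:,None]
def project(n,P,cal=None):
    c=cal or r.get_calibration(n); V=np.array(c["view"]); f=210/np.tan(np.radians(c["fov_y"])/2)
    q=np.atleast_2d(P)@V[:3,:3].T+V[:3,3]
    if n=="wrist":
        rho=np.linalg.norm(q[:,:2],axis=1,keepdims=True); u=q[:,:2]/np.maximum(rho,1e-9)*np.arctan2(rho,q[:,2:])
    else: u=q[:,:2]/q[:,2:]
    return u*f+[c["cx"],c["cy"]]
def crop(p,x0,y0,w,h,s,name):
    cv2.imwrite(name,cv2.resize(p[y0:y0+h,x0:x0+w,::-1],None,fx=s,fy=s,interpolation=cv2.INTER_CUBIC))
E
python3 - <<'E'
from h import *
d=np.load("top0.npz"); p=d["p"]
crop(p,172,190,130,110,5,"pics/c1.png"); crop(p,310,175,140,100,5,"pics/c2.png")
print(world("top",[(238,246),(277,268),(192,255),(327,243),(364,245),(399,239),(434,241),(380,192)],[0,.04,.04,.02,.03,.008,.071,.2]).round(3))
E
```

```text
[[ 0.479  0.308  0.   ]
 [ 0.419  0.195  0.04 ]
 [ 0.453  0.429  0.04 ]
 [ 0.489  0.056  0.02 ]
 [ 0.484 -0.046  0.03 ]
 [ 0.503 -0.15   0.008]
 [ 0.496 -0.225  0.071]
 [ 0.607 -0.052  0.2  ]]
```

View pics/c1.png

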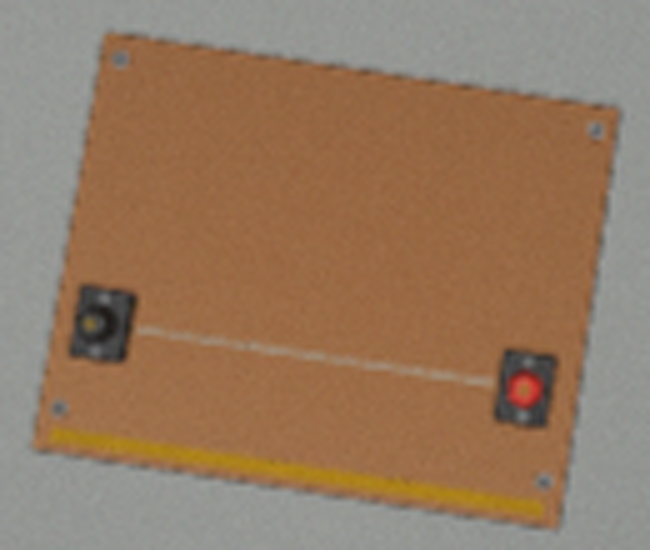

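View pics/c2.png

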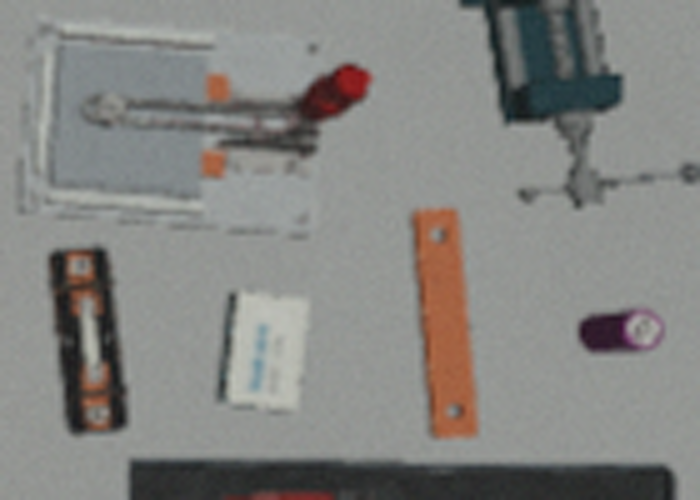

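The crops give the corners. Crop 1 has the board corners at (106,33), (620,107), (561,527) and (35,447). Crop 2 has the fuse block, the carton top, the busbar and the purple cell's top at (645,328).

Run:
```python
from h import *
def pose(name,off,pts,z):
    w=world("top",(np.array(pts)+.5)/5-.5+off,z)[:,:2]
    c=w.mean(0); e=[np.linalg.norm(w[i]-w[(i+1)%4]) for i in range(4)]
    v=(w[0]-w[3]+w[1]-w[2]); 
    print(name,c.round(4),"lens",np.round(e,3),"dir(0-3) deg",np.degrees(np.arctan2(v[1],v[0])).round(2))
    v=(w[0]-w[1]+w[3]-w[2]); print("   dir(0-1)",np.degrees(np.arctan2(v[1],v[0])).round(2))
b1=np.array([172,190]);b2=np.array([310,175])
pose("board",b1,[(106,33),(620,107),(561,527),(35,447)],.008)
pose("fuse",b2,[(50,254),(104,249),(128,424),(72,432)],.009)
pose("carton",b2,[(240,292),(311,299),(298,410),(226,404)],.03)
pose("bus",b2,[(414,211),(457,208),(479,434),(432,438)],.008)
f=lambda P,b:(np.array(P)+.5)/5-.5+b
print("terms",world("top",f([(525,390),(96,323)],b1),.049).round(4))
print("bases",world("top",f([(526,389),(103,324)],b1),.022).round(4))
print("line",world("top",f([(490,383),(138,329)],b1),.008).round(4))
print("cell",world("top",f([(645,328)],b2),.071).round(4))
print(r.get_calibration("wrist")["view"])
```

```text
board [0.4823 0.3078] lens [0.299 0.239 0.299 0.238] dir(0-3) deg -7.69
   dir(0-1) 82.15
fuse [0.4912 0.0536] lens [0.031 0.1   0.032 0.101] dir(0-3) deg 7.24
   dir(0-1) 97.22
carton [ 0.485  -0.0443] lens [0.04  0.062 0.04  0.063] dir(0-3) deg -7.7
   dir(0-1) 85.33
bus [ 0.5029 -0.1493] lens [0.025 0.128 0.027 0.129] dir(0-3) deg 3.7
   dir(0-1) 94.94
terms [[0.4206 0.1961 0.049 ]
 [0.4547 0.4306 0.049 ]]
bases [[0.4203 0.1959 0.022 ]
 [0.4541 0.4328 0.022 ]]
line [[0.423  0.2164 0.008 ]
 [0.4515 0.416  0.008 ]]
cell [[ 0.4981 -0.2379  0.071 ]]
[[-0.25379636  0.96725596  0.00182174  0.67450653]
 [ 0.93767825  0.24557245  0.24587328 -0.03015313]
 [ 0.23737503  0.06410995 -0.96930027  0.38945604]
 [ 0.          0.          0.          1.        ]]
```

```bash
cat > go.py <<'E'
import json,sys,os,numpy as np
# commanded pose x,y,z(mm),yaw(deg); args: n rows, gripper, x y z yaw -> prints end delta, records it
S="cmd.json"
c=json.load(open(S)) if os.path.exists(S) else [172,-653,191,-165.24]
for a in sys.argv[1:]:
    x,y,z,w=map(float,a.split(",")); t=np.radians(c[3])
    dx,dy=x-c[0],y-c[1]
    X=round(dx*np.cos(t)+dy*np.sin(t),1);Y=round(dx*np.sin(t)-dy*np.cos(t),1);Z=round(c[2]-z,1);W=round(np.radians(c[3]-w),3)
    print([X,Y,Z],[0,0,W]); 
    e=[c[0]+X*np.cos(t)+Y*np.sin(t),c[1]+X*np.sin(t)-Y*np.cos(t),c[2]-Z,c[3]-np.degrees(W)]
json.dump(e,open(S,"w")); print(np.round(e,2))
E
python3 go.py 380,-190,150,-172.8
```

```text
[np.float64(-319.1), np.float64(394.7), 41.0] [0, 0, np.float64(0.132)]
[ 380.01 -190.03  150.   -172.8 ]
```

Request:
carry_out(
  deltas=[
    [0.7,[-319.1,394.7,41],[0,0,0.132]],
    [0.7,[-319.1,394.7,41],[0,0,0.132]],
    [0.7,[-319.1,394.7,41],[0,0,0.132]],
    [0.7,[-319.1,394.7,41],[0,0,0.132]],
    [0.7,[-319.1,394.7,41],[0,0,0.132]],
    [0.7,[-319.1,394.7,41],[0,0,0.132]],
    [0.7,[-319.1,394.7,41],[0,0,0.132]],
    [0.7,[-319.1,394.7,41],[0,0,0.132]],
    [0.7,[-319.1,394.7,41],[0,0,0.132]],
    [0.7,[-319.1,394.7,41],[0,0,0.132]],
    [0.7,[-319.1,394.7,41],[0,0,0.132]],
    [0.7,[-319.1,394.7,41],[0,0,0.132]],
  ],
  squeeze=15,
)

```text
time_s: 1.3
tcp_pos: [0.3805, -0.1881, 0.15]
eef_rot: [180.0, -0.0, -172.6]
contact_force: [-0.2, 0.3, -0.2]
gripper_width: 0.0614
gripper_force: 0.0
```

```bash
python3 go.py 491,54,150,-172.8
```

```text
[np.float64(-140.7), np.float64(228.2), 0.0] [0, 0, np.float64(-0.0)]
[ 491.01   54.    150.   -172.8 ]
```

Request:
carry_out(
  deltas=[
    [0.7,[-140.7,228.2,0],[0,0,0]],
    [0.7,[-140.7,228.2,0],[0,0,0]],
    [0.7,[-140.7,228.2,0],[0,0,0]],
    [0.7,[-140.7,228.2,0],[0,0,0]],
    [0.7,[-140.7,228.2,0],[0,0,0]],
    [0.7,[-140.7,228.2,0],[0,0,0]],
    [0.7,[-140.7,228.2,0],[0,0,0]],
    [0.7,[-140.7,228.2,0],[0,0,0]],
    [0.7,[-140.7,228.2,0],[0,0,0]],
    [0.7,[-140.7,228.2,0],[0,0,0]],
  ],
)

```text
time_s: 2.3
tcp_pos: [0.4906, 0.053, 0.1502]
eef_rot: [180.0, 0.0, -172.9]
contact_force: [-0.2, 0.3, 0.5]
gripper_width: 0.0614
gripper_force: 0.0
```

Run:
```python
from h import *
s=r.get_state(); cal=r.get_calibration("wrist"); p,d=r.capture("wrist")
print(s["tcp_pos"],s["eef_rot"],s["joints"].round(1))
a=np.radians(7.24); L=np.array([np.cos(a),np.sin(a)]); N=np.array([-L[1],L[0]])
for i in (1,-1):
  for j in (1,-1):
    P=np.r_[np.array([.4912,.0536])+i*.052*L+j*.017*N,.009]; q=project("wrist",P,cal)[0]; print(q.round(1))
    cv2.circle(p,tuple(int(v) for v in q.round()),1,(0,255,0),-1)
cv2.imwrite("pics/w1.png",p[:,:,::-1])
np.save("w1.npy",p)
```

```text
[0.49057334 0.05300086 0.1501886 ] [ 1.79996234e+02  3.69922898e-03 -1.72894045e+02] [  29.     5.2  -25.1   -0.   -59.7 -111.9]
[297.  240.2]
[265.8 240.3]
[297.7 143.8]
[264.5 143.9]
```

View pics/w1.png

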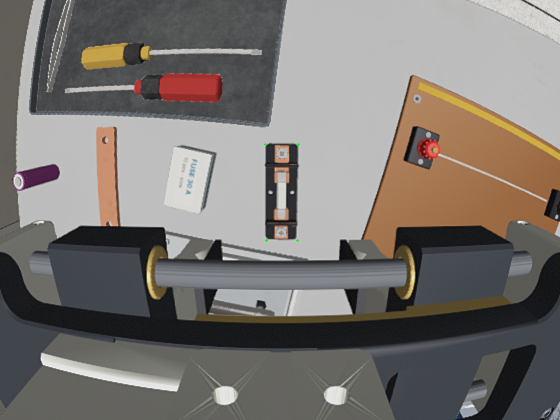

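The wrist view shows the fuse block at about (281,192). The projected corner dots sit on its real corners, so the top-camera measurements hold. I'll descend and grasp.

Request:
carry_out(
  deltas=[
    [0.7,[0,0,30],[0,0,0]],
    [0.7,[0,0,60],[0,0,0]],
    [0.7,[0,0,90],[0,0,0]],
    [0.7,[0,0,115],[0,0,0]],
    [0.7,[0,0,130],[0,0,0]],
    [0.7,[0,0,140],[0,0,0]],
    [0.7,[0,0,147],[0,0,0]],
    [0.7,[0,0,147],[0,0,0]],
    [0.7,[0,0,147],[0,0,0]],
    [0.7,[0,0,147],[0,0,0]],
  ],
)

```text
time_s: 3.35
tcp_pos: [0.4915, 0.0547, 0.0038]
eef_rot: [180.0, 0.1, -172.8]
contact_force: [-0.1, 0.6, 0.1]
gripper_width: 0.0614
gripper_force: 0.0
```

Request:
carry_out(
  deltas=[
    [0.3,[0,0,0],[0,0,0]],
    [0.3,[0,0,0],[0,0,0]],
    [0.3,[0,0,0],[0,0,0]],
    [0.3,[0,0,0],[0,0,0]],
    [0.3,[0,0,0],[0,0,0]],
    [0.3,[0,0,0],[0,0,0]],
    [0.3,[0,0,0],[0,0,0]],
    [0.3,[0,0,0],[0,0,0]],
  ],
  squeeze=20,
)

```text
time_s: 4.15
tcp_pos: [0.4909, 0.0544, 0.003]
eef_rot: [-180.0, -0.0, -172.8]
contact_force: [-0.0, 0.6, 0.5]
gripper_width: 0.0264
gripper_force: 0.0
```

Run:
```python
from h import *
p,d=r.capture("wrist"); q,e=r.capture("scene")
a=cv2.resize(p,(480,360)); b=cv2.resize(q[150:240,260:380],(480,360),interpolation=cv2.INTER_CUBIC)
cv2.imwrite("pics/w2.png",np.hstack([cv2.resize(a,(400,300)),cv2.resize(b,(400,300))])[:,:,::-1])
s=r.get_state(); print(s["gripper_width"],s["gripper_force"],s["tcp_pos"])
```

```text
0.026312104512549287 0.0 [0.49092623 0.05436309 0.00302661]
```

View pics/w2.png

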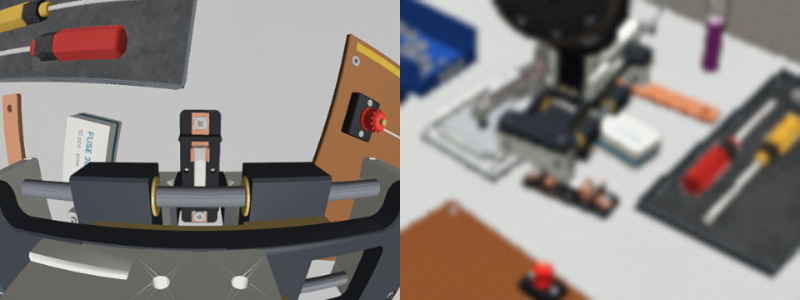

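The left wrist view shows the fingers straddling the fuse block, centred on it. They closed to 26 mm without touching, which is less than the 34 mm base. The open fingertips must ride higher than the shut-finger TCP. I'll reopen and feel downward for the table.

Request:
carry_out(
  deltas=[
    [0.5,[0,0,0],[0,0,0]],
    [0.5,[0,0,0],[0,0,0]],
    [0.5,[0,0,0],[0,0,0]],
    [0.5,[0,0,0],[0,0,0]],
    [0.5,[0,0,1],[0,0,0]],
    [0.5,[0,0,2],[0,0,0]],
    [0.5,[0,0,3],[0,0,0]],
    [0.5,[0,0,4],[0,0,0]],
    [0.5,[0,0,4],[0,0,0]],
    [0.5,[0,0,4],[0,0,0]],
  ],
)

```text
time_s: 5.25
tcp_pos: [0.4909, 0.0544, -0.001]
eef_rot: [-180.0, -0.0, -172.8]
contact_force: [-0.2, 0.1, 0.3]
gripper_width: 0.0435
gripper_force: 0.0
```

Request:
carry_out(
  deltas=[
    [0.5,[0,0,1],[0,0,0]],
    [0.5,[0,0,2],[0,0,0]],
    [0.5,[0,0,3],[0,0,0]],
    [0.5,[0,0,3],[0,0,0]],
  ],
)

```text
time_s: 5.65
tcp_pos: [0.4908, 0.0543, -0.0041]
eef_rot: [-180.0, -0.0, -172.8]
contact_force: [-0.8, 0.0, 0.3]
gripper_width: 0.0434
gripper_force: 0.0
```

Request:
carry_out(
  deltas=[
    [0.5,[0,0,1],[0,0,0]],
    [0.5,[0,0,2],[0,0,0]],
    [0.5,[0,0,2],[0,0,0]],
  ],
)

```text
time_s: 5.95
tcp_pos: [0.4908, 0.0543, -0.0061]
eef_rot: [-180.0, -0.0, -172.8]
contact_force: [0.4, -0.5, -0.2]
gripper_width: 0.0437
gripper_force: 0.0
```

Request:
carry_out(
  deltas=[
    [0.5,[0,0,1],[0,0,0]],
    [0.5,[0,0,2],[0,0,0]],
    [0.5,[0,0,2],[0,0,0]],
  ],
)

```text
time_s: 6.25
tcp_pos: [0.4909, 0.0544, -0.0081]
eef_rot: [-180.0, -0.0, -172.8]
contact_force: [-0.3, 0.1, 1.0]
gripper_width: 0.0439
gripper_force: 0.0
```

Request:
carry_out(
  deltas=[
    [0.3,[0,0,0],[0,0,0]],
    [0.3,[0,0,0],[0,0,0]],
    [0.3,[0,0,0],[0,0,0]],
    [0.3,[0,0,0],[0,0,0]],
    [0.3,[0,0,0],[0,0,0]],
  ],
)

```text
time_s: 6.75
tcp_pos: [0.491, 0.0544, -0.0079]
eef_rot: [180.0, 0.0, -172.8]
contact_force: [0.3, 1.0, 0.5]
gripper_width: 0.0263
gripper_force: 0.0
```

Run:
```python
from h import *
cal=r.get_calibration("wrist"); p,d=r.capture("wrist"); V=np.array(cal["view"])
print("cam",(-V[:3,:3].T@V[:3,3]).round(4))
print("TCP pix, grasp pix",project("wrist",[[.491,.0544,-.008],[.491,.0544,.011],[.491,.0544,.026]],cal).round(0), project("wrist",[[.491+.052*.99,.0544+.0065,.009],[.491-.052*.99,.0544-.0065,.009]],cal).round(0))
crop(p,160,130,240,180,3.3,"pics/w3.png")
q,e=r.capture("scene"); crop(q,290,165,60,60,6,"pics/s3.png")
a=cv2.imread("pics/w3.png"); b=cv2.imread("pics/s3.png"); 
a=cv2.resize(a,(440,330)); b=cv2.resize(b,(330,330)); cv2.imwrite("pics/m3.png",np.hstack([a,b]))
```

```text
cam [0.4243 0.0455 0.1855]
TCP pix, grasp pix [[281. 237.]
 [281. 248.]
 [281. 258.]] [[281. 321.]
 [281. 157.]]
```

View pics/m3.png

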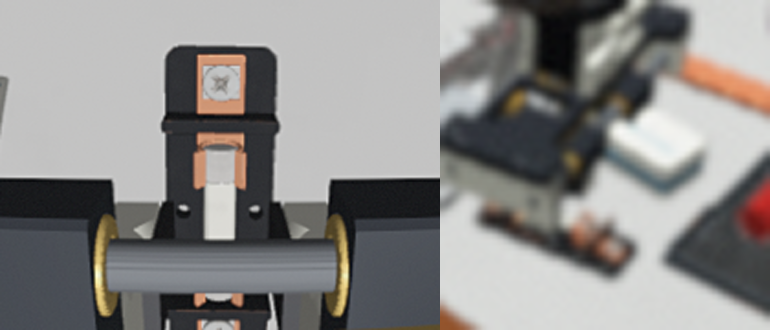

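The fingers show at crop x of about 120–163 and 277–318, right beside the base edges and not above the base. They may just not be squeezing yet, so I'll close further.

Request:
carry_out(
  deltas=[
    [0.15,[0,0,0],[0,0,0]],
    [0.15,[0,0,0],[0,0,0]],
    [0.15,[0,0,0],[0,0,0]],
    [0.15,[0,0,0],[0,0,0]],
    [0.15,[0,0,0],[0,0,0]],
    [0.15,[0,0,0],[0,0,0]],
  ],
  squeeze=10,
)

```text
time_s: 7.45
tcp_pos: [0.491, 0.0544, -0.0079]
eef_rot: [-180.0, 0.0, -172.8]
contact_force: [-0.2, -0.8, -0.8]
gripper_width: 0.013
gripper_force: 0.0
```

Run:
```python
from h import *
cal=r.get_calibration("wrist"); p,d=r.capture("wrist"); V=np.array(cal["view"])
f=210/np.tan(np.radians(cal["fov_y"])/2)
def pt(u,v):
    a=(np.array([u,v])-[cal["cx"],cal["cy"]])/f; t=np.linalg.norm(a); n=np.r_[a*np.sinc(t/np.pi),np.cos(t)]
    P=n*(d[v,u]/n[2]); W=V[:3,:3].T@(P-V[:3,3]); return W
R=np.radians(-172.8); X=np.array([np.cos(R),np.sin(R)]);Y=np.array([np.sin(R),-np.cos(R)])
for v in (236,240,244,248,252,256,300,306):
    print(v,[(u,*(round(float(k),3) for k in ((pt(u,v)[:2]-[.491,.0544])@Y,pt(u,v)[2]))) for u in range(225,340,7)])
crop(p,200,200,160,120,5,"pics/w4.png")
```

```text
236 [(225, -0.015, 0.107), (232, -0.013, 0.106), (239, -0.011, 0.106), (246, -0.021, -0.0), (253, -0.016, 0.009), (260, -0.012, 0.009), (267, -0.008, 0.009), (274, -0.004, 0.021), (281, -0.0, 0.022), (288, 0.004, 0.02), (295, -0.001, 0.186), (302, 0.012, 0.008), (309, 0.016, 0.008), (316, 0.021, -0.0), (323, 0.01, 0.107), (330, 0.012, 0.106), (337, 0.014, 0.107)]
240 [(225, -0.014, 0.109), (232, -0.013, 0.11), (239, -0.011, 0.109), (246, -0.018, 0.033), (253, -0.014, 0.033), (260, -0.012, 0.008), (267, -0.007, 0.028), (274, -0.004, 0.021), (281, -0.0, 0.023), (288, 0.004, 0.018), (295, 0.007, 0.027), (302, 0.01, 0.033), (309, 0.014, 0.033), (316, 0.017, 0.032), (323, 0.01, 0.109), (330, 0.012, 0.11), (337, 0.014, 0.108)]
244 [(225, -0.014, 0.111), (232, -0.012, 0.112), (239, -0.011, 0.108), (246, -0.017, 0.038), (253, -0.014, 0.039), (260, -0.011, 0.034), (267, -0.007, 0.034), (274, -0.004, 0.021), (281, -0.0, 0.022), (288, 0.004, 0.018), (295, 0.007, 0.034), (302, 0.01, 0.038), (309, 0.013, 0.038), (316, 0.017, 0.039), (323, 0.01, 0.112), (330, 0.011, 0.112), (337, 0.013, 0.113)]
24
[... 1114 characters left out ...]
, (232, -0.012, 0.117), (239, -0.011, 0.114), (246, -0.011, 0.1), (253, -0.011, 0.079), (260, -0.009, 0.073), (267, -0.008, 0.021), (274, -0.004, 0.021), (281, -0.0, 0.021), (288, 0.004, 0.021), (295, 0.006, 0.06), (302, 0.008, 0.073), (309, 0.01, 0.082), (316, 0.009, 0.11), (323, 0.01, 0.118), (330, 0.012, 0.117), (337, 0.013, 0.117)]
306 [(225, -0.014, 0.117), (232, -0.012, 0.117), (239, -0.011, 0.114), (246, -0.011, 0.1), (253, -0.011, 0.081), (260, -0.009, 0.073), (267, -0.009, 0.008), (274, -0.004, 0.014), (281, -0.0, 0.014), (288, 0.004, 0.01), (295, 0.006, 0.061), (302, 0.008, 0.073), (309, 0.01, 0.084), (316, 0.01, 0.104), (323, 0.01, 0.117), (330, 0.012, 0.117), (337, 0.014, 0.116)]
```

View pics/w4.png

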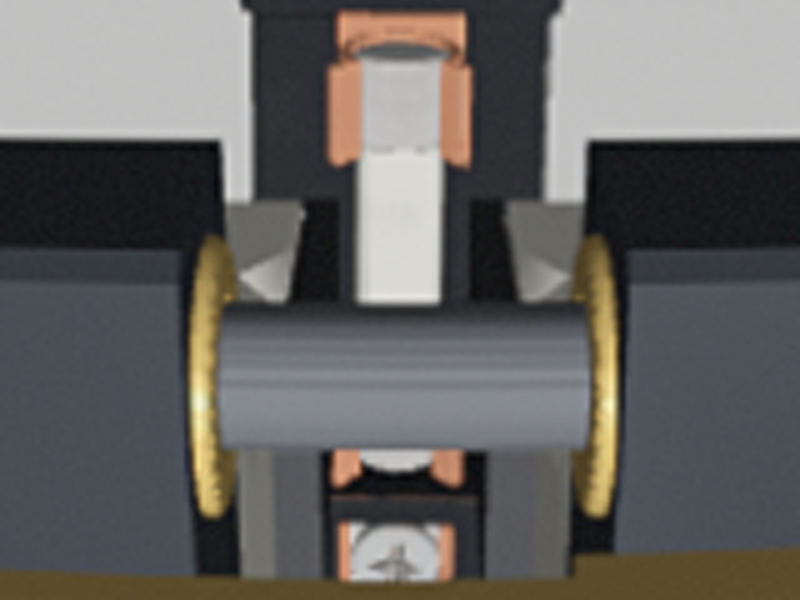

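The crop shows the finger fronts, with grey triangles at (265,250) and (540,250), ending above the base. Depth puts their lower edge at z≈0.025–0.03. I'll check this against the scene camera.

Run:
```python
from h import *
for z in (-.008,0,.009,.02,.03,.04,.058,.1):
    q=project("scene",[[.491,.0544,z]])[0]; print(z,q.round(1),"in m3:",((q-[290,165])*5.5+[440,0]).round(0))
q,e=r.capture("scene"); c=r.get_calibration("scene"); V=np.array(c["view"]); f=210/np.tan(np.radians(c["fov_y"])/2)
for v in range(196,214,2):
    o=[]
    for u in range(304,322,2):
        P=np.array([(u-c["cx"])/f,(v-c["cy"])/f,1])*e[v,u]; o.append(tuple((V[:3,:3].T@(P-V[:3,3])*1000).round().astype(int).tolist()))
    print(v,o)
crop(q,280,150,80,70,9,"pics/s4.png")
```

```text
-0.008 [310.8 210. ] in m3: [555. 247.]
0 [311.  208.3] in m3: [555. 238.]
0.009 [311.1 206.4] in m3: [556. 227.]
0.02 [311.2 204. ] in m3: [557. 214.]
0.03 [311.3 201.8] in m3: [557. 202.]
0.04 [311.5 199.6] in m3: [558. 190.]
0.058 [311.7 195.6] in m3: [559. 168.]
0.1 [312.3 186. ] in m3: [563. 115.]
196 [(457, 148, 133), (451, 146, 135), (445, 144, 137), (443, 136, 133), (453, 110, 111), (486, 48, 55), (450, 90, 100), (512, -19, -1), (505, -21, 1)]
198 [(459, 146, 123), (449, 148, 129), (444, 144, 129), (442, 137, 126), (478, 72, 65), (485, 48, 46), (482, 40, 43), (506, -10, -2), (499, -13, -1)]
200 [(462, 140, 109), (456, 138, 111), (443, 145, 122), (442, 136, 117), (479, 69, 54), (485, 47, 37), (506, 2, -3), (497, 2, 1), (493, -4, 0)]
202 [(462, 141, 101), (454, 140, 104), (450, 135, 104), (444, 132, 105), (482, 64, 41), (501, 22, 2), (496, 17, 2), (492, 10, 0), (486, 7, 1)]
204 [(514, 65, 15), (453, 141, 97), (448, 137, 98), (443, 132, 97), (480, 65, 33), (484, 47, 18), (475, 48, 24), (487, 17, -3), (466, 36, 21)]
206 [(512, 68, 8), (507, 62, 7), (502, 58, 7), (494, 56, 10), (489, 52, 10), (477, 57, 20), (467, 59, 27), (470, 43, 14), (-119, 965, 949)]
208 [(505, 78, 9), (500, 73, 9), (493, 71, 11), (491, 60, 5), (483, 60, 10), (476, 58, 12), (466, 60, 18), (461, 56, 19), (461, 43, 10)]
210 [(504, 78, 1), (499, 73, 0), (492, 70, 2), (483, 71, 8), (478, 67, 8), (471, 65, 10), (461, 68, 18), (460, 56, 10), (452, 55, 14)]
212 [(498, 86, 0), (492, 83, 1), (487, 78, 1), (481, 73, 1), (476, 70, 1), (469, 67, 4), (459, 69, 10), (456, 62, 7), (445, 66, 16)]
```

View pics/s4.png

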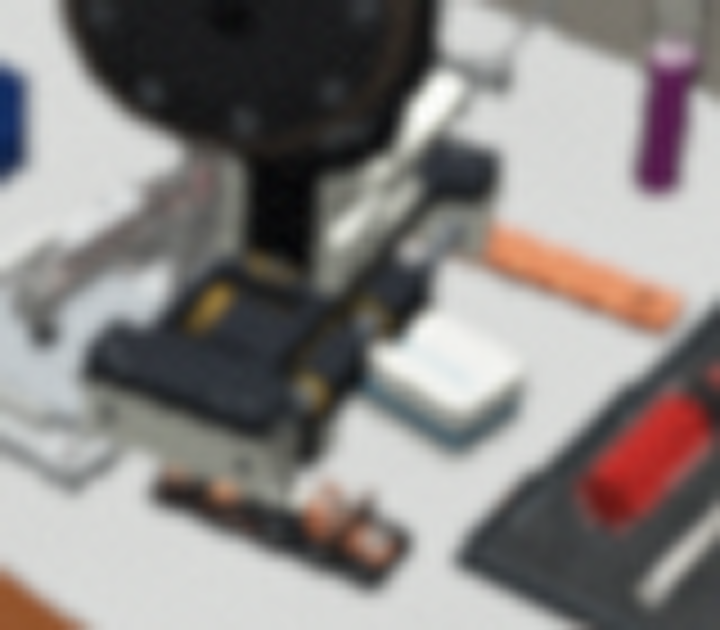

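Both cameras agree: the real fingertips are about 37 mm above the reported TCP, with finger ends at z≈30 mm and the body underside at z≈97 mm while the TCP reads −8 mm. I'll reopen, lower by that offset, and feel for the table.

Request:
carry_out(
  deltas=[
    [0.55,[0,0,0],[0,0,0]],
    [0.55,[0,0,0],[0,0,0]],
    [0.55,[0,0,0],[0,0,0]],
    [0.55,[0,0,0],[0,0,0]],
    [0.55,[0,0,0],[0,0,0]],
    [0.55,[0,0,5],[0,0,0]],
    [0.55,[0,0,10],[0,0,0]],
    [0.55,[0,0,15],[0,0,0]],
    [0.55,[0,0,20],[0,0,0]],
    [0.55,[0,0,24],[0,0,0]],
    [0.55,[0,0,24],[0,0,0]],
  ],
)

```text
time_s: 8.65
tcp_pos: [0.4905, 0.0541, -0.0327]
eef_rot: [-180.0, -0.1, -172.8]
contact_force: [-1.3, 0.2, 0.6]
gripper_width: 0.048
gripper_force: 0.0
```

Request:
carry_out(
  deltas=[
    [0.55,[0,0,1],[0,0,0]],
    [0.55,[0,0,2],[0,0,0]],
    [0.55,[0,0,2],[0,0,0]],
  ],
)

```text
time_s: 8.95
tcp_pos: [0.491, 0.0544, -0.0339]
eef_rot: [180.0, 0.0, -172.8]
contact_force: [0.4, -0.2, -0.5]
gripper_width: 0.0482
gripper_force: 0.0
```

Now at −34 mm with no contact, so I'll close here.

Request:
carry_out(
  deltas=[
    [0.3,[0,0,0],[0,0,0]],
    [0.3,[0,0,0],[0,0,0]],
    [0.3,[0,0,0],[0,0,0]],
    [0.3,[0,0,0],[0,0,0]],
    [0.3,[0,0,0],[0,0,0]],
    [0.3,[0,0,0],[0,0,0]],
  ],
  squeeze=20,
)

```text
time_s: 9.55
tcp_pos: [0.491, 0.0544, -0.0338]
eef_rot: [180.0, 0.0, -172.8]
contact_force: [-1.4, -0.3, 2.5]
gripper_width: 0.0339
gripper_force: 20.0
```

```bash
python3 - <<'E'
import json;c=json.load(open("cmd.json"));c[2]=-34;json.dump(c,open("cmd.json","w"))
E
python3 go.py 429.3,255.8,60,-188
```

```text
[np.float64(35.9), np.float64(207.9), -94.0] [0, 0, np.float64(0.265)]
[ 429.35  255.77   60.   -187.99]
```

Request:
carry_out(
  deltas=[
    [0.3,[0,0,-15],[0,0,0]],
    [0.3,[0,0,-40],[0,0,0]],
    [0.3,[0,0,-70],[0,0,0]],
    [0.3,[0,0,-94],[0,0,0]],
    [0.3,[4,20,-94],[0,0,0.02]],
    [0.3,[10,55,-94],[0,0,0.07]],
    [0.3,[17,95,-94],[0,0,0.12]],
    [0.3,[23,135,-94],[0,0,0.17]],
    [0.3,[30,170,-94],[0,0,0.22]],
    [0.3,[34,195,-94],[0,0,0.25]],
    [0.3,[35.9,207.9,-94],[0,0,0.265]],
    [0.3,[35.9,207.9,-94],[0,0,0.265]],
  ],
)

```text
time_s: 10.75
tcp_pos: [0.4287, 0.2576, 0.0598]
eef_rot: [180.0, -0.0, 172.1]
contact_force: [0.4, -1.4, 0.1]
gripper_width: 0.0341
gripper_force: 20.0
```

Run:
```python
from h import *
cal=r.get_calibration("wrist"); s=r.get_state(); p,d=r.capture("wrist"); print(s["tcp_pos"],s["eef_rot"][2],s["joints"].round(0),s["gripper_width"])
m=np.array([.4375,.3142]); a=np.radians(-8); bx=np.array([np.cos(a),np.sin(a)]); by=np.array([-bx[1],bx[0]])
W=lambda x,y,z:np.r_[m+bx*(x+.045)+by*y,z]
pts=[W(i*.12,j*.15,.008) for i in(1,-1) for j in(1,-1)]+[W(-.045+i*.02,s_*.12+j*.015,.022) for s_ in(1,-1) for i in(1,-1) for j in(1,-1)]+[W(-.045,j,.008) for j in(-.06,0,.06)]
for P in pts:
    q=project("wrist",P,cal)[0]; cv2.circle(p,tuple(int(v) for v in q.round()),1,(0,255,0),-1)
cv2.imwrite("pics/w5.png",p[:,:,::-1])
```

```text
[0.42872748 0.25760763 0.05983913] 172.12720956115476 [  54.   12.  -31.   -0.  -47. -151.] 0.034092252531098245
```

View pics/w5.png

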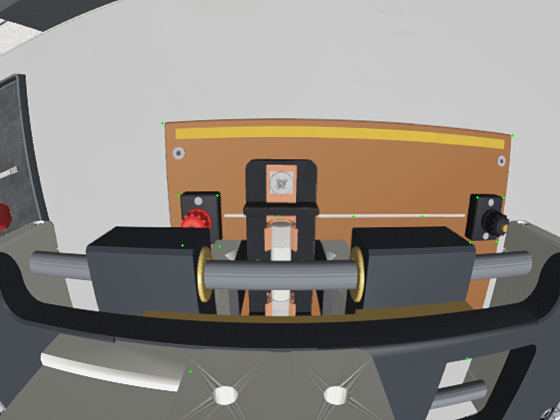

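The wrist view shows the block above the line. The projected board corners at (163,123) and (512,135), and the line dots at row 215, fall within about 2 px of the real ones. I'll lower it.

Request:
carry_out(
  deltas=[
    [0.3,[0,0,0],[0,0,0]],
    [0.3,[0,0,20],[0,0,0]],
    [0.3,[0,0,40],[0,0,0]],
    [0.3,[0,0,60],[0,0,0]],
    [0.3,[0,0,72],[0,0,0]],
    [0.3,[0,0,79],[0,0,0]],
    [0.3,[0,0,82],[0,0,0]],
    [0.3,[0,0,84],[0,0,0]],
    [0.3,[0,0,85.5],[0,0,0]],
    [0.3,[0,0,85.5],[0,0,0]],
    [0.3,[0,0,85.5],[0,0,0]],
    [0.3,[0,0,85.5],[0,0,0]],
  ],
)

```text
time_s: 12.0
tcp_pos: [0.4294, 0.2564, -0.0251]
eef_rot: [180.0, 0.0, 172.0]
contact_force: [0.3, 0.0, -1.7]
gripper_width: 0.0339
gripper_force: 20.0
```

Request:
carry_out(
  deltas=[
    [0.3,[0,0,0.4],[0,0,0]],
    [0.3,[0,0,0.6],[0,0,0]],
    [0.3,[0,0,0.6],[0,0,0]],
    [0.46,[0,0,0.6],[0,0,0]],
    [0.46,[0,0,0.6],[0,0,0]],
    [0.46,[0,0,0.6],[0,0,0]],
    [0.46,[0,0,0.6],[0,0,0]],
    [0.46,[0,0,-4],[0,0,0]],
    [0.46,[0,0,-20],[0,0,0]],
    [0.46,[0,0,-50],[0,0,0]],
    [0.46,[0,0,-85.5],[0,0,0]],
    [0.46,[0,0,-85.5],[0,0,0]],
  ],
)

```text
time_s: 13.2
tcp_pos: [0.4316, 0.2585, 0.0648]
eef_rot: [179.6, 0.3, 172.1]
contact_force: [0.7, 1.0, 0.2]
gripper_width: 0.0403
gripper_force: 0.0
```

```bash
python3 - <<'E'
import json;c=json.load(open("cmd.json"));c[2]=60;json.dump(c,open("cmd.json","w"))
E
python3 - <<'E'
from h import *
p,d=r.capture("top"); np.save("t2.npy",p); crop(p,240,215,70,70,6,"pics/t2.png")
E
python3 go.py 440,60,80,-188 480,-149,80,-176.3
```

```text
[np.float64(-37.7), np.float64(-192.4), -20.0] [0, 0, np.float64(0.0)]
[np.float64(-106.4), np.float64(-393.8), -20.0] [0, 0, np.float64(-0.204)]
[ 480.01 -149.     80.   -176.3 ]
```

View pics/t2.png

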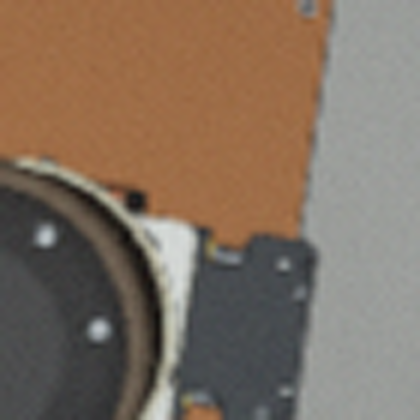

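That view is blocked by the gripper; only its body shows, at (240,330), so I'll check the placement later. The gripper body (193 mm along y, about 66 mm above the tips) would come close to the 71 mm purple cell when grasping the busbar centrally. First I'll find the exact tip height by touching bare table where the fuse block was.

```bash
python3 - <<'E'
import json;json.dump([429.35,255.77,60,-187.99],open("cmd.json","w"))
E
python3 go.py 491,54,60,-176.3
```

```text
[np.float64(-89.1), np.float64(-191.2), 0.0] [0, 0, np.float64(-0.204)]
[ 491.01   54.04   60.   -176.3 ]
```

Request:
carry_out(
  deltas=[
    [0.82,[-89.1,-191.2,0],[0,0,-0.204]],
    [0.82,[-89.1,-191.2,0],[0,0,-0.204]],
    [0.82,[-89.1,-191.2,0],[0,0,-0.204]],
    [0.82,[-89.1,-191.2,0],[0,0,-0.204]],
    [0.82,[-89.1,-191.2,0],[0,0,-0.204]],
    [0.82,[-89.1,-191.2,0],[0,0,-0.204]],
    [0.82,[-89.1,-191.2,30],[0,0,-0.204]],
    [0.82,[-89.1,-191.2,60],[0,0,-0.204]],
    [0.82,[-89.1,-191.2,80],[0,0,-0.204]],
    [0.82,[-89.1,-191.2,93],[0,0,-0.204]],
    [0.82,[-89.1,-191.2,93],[0,0,-0.204]],
    [0.82,[-89.1,-191.2,93],[0,0,-0.204]],
  ],
)

```text
time_s: 14.45
tcp_pos: [0.4904, 0.0549, -0.0336]
eef_rot: [-180.0, -0.1, -176.2]
contact_force: [-0.1, 1.0, 0.5]
gripper_width: 0.0718
gripper_force: 0.0
```

Request:
carry_out(
  deltas=[
    [0.82,[0,0,1],[0,0,0]],
    [0.82,[0,0,2],[0,0,0]],
    [0.82,[0,0,2],[0,0,0]],
  ],
)

```text
time_s: 14.75
tcp_pos: [0.4909, 0.0545, -0.035]
eef_rot: [180.0, -0.0, -176.3]
contact_force: [0.9, -0.7, 0.8]
gripper_width: 0.072
gripper_force: 0.0
```

Request:
carry_out(
  deltas=[
    [0.82,[0,0,1],[0,0,0]],
    [0.82,[0,0,1],[0,0,0]],
  ],
)

```text
time_s: 14.95
tcp_pos: [0.491, 0.0545, -0.0352]
eef_rot: [180.0, 0.0, -176.3]
contact_force: [-3.5, 1.0, 10.7]
gripper_width: 0.0717
gripper_force: 4.8
```

Touch came at a reported −35.2 mm, so tip height is the reported z plus 35 mm. For the busbar I'll come in 21 mm toward +y of its centre so the body clears the cell. The closing finger then draws the bar in.

```bash
python3 - <<'E'
import json;json.dump([491.01,54.04,-36,-176.3],open("cmd.json","w"))
E
python3 go.py 503,-127.5,20,-176.3; cat cmd.json
python3 - <<'E'
from h import *
d=np.load("top0.npz"); p=cv2.cvtColor(d["p"],cv2.COLOR_RGB2HSV).astype(int)
def blob(m,x0,y0,x1,y1):
    k=np.zeros(m.shape,np.uint8);k[y0:y1,x0:x1]=m[y0:y1,x0:x1]; ys,xs=np.nonzero(k); return cv2.minAreaRect(np.c_[xs,ys].astype(np.float32)),len(xs)
m=(p[...,1]>90)&(p[...,0]<20)
b=blob(m,385,212,415,268); print(b); q=cv2.boxPoints(b[0]); print(world("top",q,.008).round(4)[:,:2],world("top",[b[0][0]],.008).round(4))
m=(p[...,1]>60)&(p[...,0]>130)&(p[...,0]<165); b=blob(m,420,225,450,255); print(b)
print(project("top",[[.4981,-.2379,.071],[.4981,-.2379,0],[.4981,-.2274,.071],[.4981,-.2484,.071]]).round(1))
E
```

```text
[np.float64(-0.2), np.float64(-181.9), -56.0] [0, 0, np.float64(0.0)]
[ 502.95 -127.47   20.   -176.3 ]
[502.94800999486745, -127.46794450205877, 20.0, -176.3](((398.50006103515625, 239.00003051757812), (44.81519317626953, 8.963038444519043), 84.80557250976562), 390)
[[ 0.5652 -0.1317]
 [ 0.5678 -0.1572]
 [ 0.4413 -0.1656]
 [ 0.4388 -0.1403]] [[ 0.5029 -0.1487  0.008 ]]
(((431.2499694824219, 241.25001525878906), (7.071067810058594, 10.60660171508789), 81.8698959350586), 61)
[[438.6 240.2]
 [429.  241.1]
 [434.7 240.2]
 [442.5 240.2]]
```

Request:
carry_out(
  deltas=[
    [0.82,[0,0,-30],[0,0,0]],
    [0.82,[0,0,-76],[0,0,0]],
    [0.82,[0,0,-76],[0,0,0]],
    [0.82,[-0.1,-183.4,-76],[0,0,0]],
    [0.82,[-0.1,-183.4,-76],[0,0,0]],
    [0.82,[-0.1,-183.4,-76],[0,0,0]],
    [0.82,[-0.1,-183.4,-76],[0,0,0]],
    [0.82,[-0.1,-183.4,-76],[0,0,0]],
    [0.82,[-0.1,-183.4,-76],[0,0,0]],
    [0.82,[-0.1,-183.4,-76],[0,0,0]],
    [0.82,[-0.1,-183.4,-60],[0,0,0]],
    [0.82,[-0.1,-183.4,-50],[0,0,0]],
  ],
)

```text
time_s: 16.15
tcp_pos: [0.5029, -0.1274, 0.0136]
eef_rot: [180.0, 0.0, -176.2]
contact_force: [-0.3, 0.2, -0.0]
gripper_width: 0.0718
gripper_force: 0.0
```

Request:
carry_out(
  deltas=[
    [0.82,[0,0,0],[0,0,0]],
    [0.82,[0,0,10],[0,0,0]],
    [0.82,[0,0,20],[0,0,0]],
    [0.82,[0,0,28],[0,0,0]],
    [0.82,[0,0,34],[0,0,0]],
    [0.82,[0,0,38],[0,0,0]],
    [0.82,[0,0,41],[0,0,0]],
    [0.82,[0,0,43],[0,0,0]],
    [0.82,[0,0,44],[0,0,0]],
    [0.82,[0,0,44],[0,0,0]],
  ],
)

```text
time_s: 17.15
tcp_pos: [0.503, -0.1286, -0.0299]
eef_rot: [-180.0, 0.0, -176.3]
contact_force: [0.1, 0.2, -0.1]
gripper_width: 0.0718
gripper_force: 0.0
```

Clear of everything. Now I'll close in steps, so the drag is gentle.

Request:
carry_out(
  deltas=[
    [0.75,[0,0,0],[0,0,0]],
    [0.68,[0,0,0],[0,0,0]],
    [0.62,[0,0,0],[0,0,0]],
    [0.56,[0,0,0],[0,0,0]],
    [0.5,[0,0,0],[0,0,0]],
    [0.44,[0,0,0],[0,0,0]],
    [0.38,[0,0,0],[0,0,0]],
    [0.32,[0,0,0],[0,0,0]],
    [0.25,[0,0,0],[0,0,0]],
    [0.2,[0,0,0],[0,0,0]],
    [0.2,[0,0,0],[0,0,0]],
    [0.2,[0,0,0],[0,0,0]],
  ],
  squeeze=40,
)

```text
time_s: 18.35
tcp_pos: [0.5031, -0.1286, -0.0299]
eef_rot: [180.0, 0.0, -176.3]
contact_force: [0.3, -2.6, 2.6]
gripper_width: 0.0232
gripper_force: 40.0
```

The width reads 23.2 mm for a 25 mm bar, so the grip is only on its top edge. I'll drag it 8 mm further from the cell, reopen slightly, and take it lower.

Request:
carry_out(
  deltas=[
    [0.2,[0,3,0],[0,0,0]],
    [0.2,[0,6,0],[0,0,0]],
    [0.2,[0,8,0],[0,0,0]],
    [0.2,[0,8,0],[0,0,0]],
    [0.37,[0,8,0],[0,0,0]],
    [0.37,[0,8,0],[0,0,0]],
    [0.37,[0,8,0],[0,0,0]],
    [0.37,[0,8,2],[0,0,0]],
    [0.37,[0,8,3.5],[0,0,0]],
    [0.37,[0,8,3.5],[0,0,0]],
  ],
)

```text
time_s: 19.35
tcp_pos: [0.5021, -0.1207, -0.0338]
eef_rot: [180.0, -0.0, -176.3]
contact_force: [-0.4, 0.2, -0.8]
gripper_width: 0.0321
gripper_force: 0.0
```

Request:
carry_out(
  deltas=[
    [0.2,[0,0,0],[0,0,0]],
    [0.2,[0,0,0],[0,0,0]],
    [0.2,[0,0,0],[0,0,0]],
    [0.2,[0,0,0],[0,0,0]],
    [0.2,[0,0,0],[0,0,0]],
  ],
  squeeze=40,
)

```text
time_s: 19.85
tcp_pos: [0.5023, -0.1206, -0.0335]
eef_rot: [180.0, -0.0, -176.3]
contact_force: [0.3, 0.4, -1.4]
gripper_width: 0.0241
gripper_force: 40.0
```

```bash
python3 - <<'E'
import json;json.dump([502.42,-120.98,-33.5,-176.3],open("cmd.json","w"))
E
python3 go.py 440,-100,50,-176.3 440,80,50,-180 447,373.4,50,-188
```

```text
[np.float64(60.9), np.float64(25.0), -83.5] [0, 0, np.float64(0.0)]
[np.float64(49.3), np.float64(204.6), -83.5] [0, 0, np.float64(0.065)]
[np.float64(23.4), np.float64(496.9), -83.5] [0, 0, np.float64(0.204)]
[ 447.    373.37   50.   -187.99]
```

Request:
carry_out(
  deltas=[
    [0.2,[0,0,-10],[0,0,0]],
    [0.2,[0,0,-25],[0,0,0]],
    [0.2,[8,0,-45],[0,0,0]],
    [0.2,[25,5,-65],[0,0,0]],
    [0.2,[45,15,-78],[0,0,0]],
    [0.2,[60,25,-83.5],[0,0,0]],
    [0.2,[60,50,-83.5],[0,0,0.01]],
    [0.2,[58,80,-83.5],[0,0,0.02]],
    [0.2,[56,115,-83.5],[0,0,0.035]],
    [0.2,[53,150,-83.5],[0,0,0.05]],
    [0.2,[49.3,185,-83.5],[0,0,0.06]],
    [0.2,[49.3,204.6,-83.5],[0,0,0.065]],
  ],
)

```text
time_s: 21.05
tcp_pos: [0.4404, 0.0827, 0.051]
eef_rot: [180.0, 0.1, -180.0]
contact_force: [0.5, 0.3, -2.1]
gripper_width: 0.024
gripper_force: 40.0
```

```bash
python3 - <<'E'
import json,numpy as np
t=np.radians(-176.3);X,Y=49.3,204.6
json.dump([502.42+X*np.cos(t)+Y*np.sin(t),-120.98+X*np.sin(t)-Y*np.cos(t),50,-176.3-np.degrees(.065)],open("cmd.json","w"))
E
python3 go.py 447,373.4,50,-188
python3 -c "
from plant import r
s=r.get_state();print(s['tcp_pos'],s['gripper_width'],s['gripper_force'],s['contact_force'],s['moment'])"
```

```text
[np.float64(-6.9), np.float64(293.4), 0.0] [0, 0, np.float64(0.139)]
[ 447.04  373.41   50.   -187.99]
[0.44040852 0.08268676 0.05100499] 0.02401266034579362 39.99905347824097 [ 0.50286157  0.31733914 -2.14189907] [-0.04967025 -0.06054041  0.02298575]
```

Request:
carry_out(
  deltas=[
    [0.2,[0,25,0],[0,0,0.01]],
    [0.2,[-1,60,0],[0,0,0.02]],
    [0.2,[-2,95,0],[0,0,0.04]],
    [0.2,[-3,130,0],[0,0,0.06]],
    [0.2,[-4,165,0],[0,0,0.08]],
    [0.2,[-5,200,0],[0,0,0.1]],
    [0.2,[-6,235,0],[0,0,0.12]],
    [0.2,[-6.9,265,0],[0,0,0.13]],
    [0.2,[-6.9,285,0],[0,0,0.139]],
    [0.2,[-6.9,293.4,0],[0,0,0.139]],
    [0.2,[-6.9,293.4,0],[0,0,0.139]],
    [0.2,[-6.9,293.4,0],[0,0,0.139]],
  ],
)

```text
time_s: 22.25
tcp_pos: [0.4466, 0.3726, 0.05]
eef_rot: [-180.0, -0.0, 172.0]
contact_force: [-0.1, 0.3, -2.6]
gripper_width: 0.0243
gripper_force: 40.0
```

Run:
```python
from h import *
cal=r.get_calibration("wrist"); s=r.get_state(); p,d=r.capture("wrist"); print(s["tcp_pos"],s["eef_rot"][2])
m=np.array([.4375,.3142]); a=np.radians(-8); bx=np.array([np.cos(a),np.sin(a)]); by=np.array([-bx[1],bx[0]])
W=lambda x,y,z:np.r_[m+bx*(x+.045)+by*y,z]
pts=[W(i*.12,j*.15,.008) for i in(1,-1) for j in(1,-1)]+[W(-.045,j,.008) for j in(-.06,0,.06)]+[W(-.045+i*.052,-.059+j*.017,.017) for i in(1,-1) for j in(1,-1)]
zb=s["tcp_pos"][2]+.0335+.008
pts+=[W(-.045+i*.065,.06+j*.0125,zb) for i in(1,-1) for j in(1,-1)]
for P in pts:
    q=project("wrist",P,cal)[0]; cv2.circle(p,tuple(int(v) for v in q.round()),1,(0,255,0),-1)
cv2.imwrite("pics/w6.png",cv2.resize(p[100:340,60:520],None,fx=1.7,fy=1.7,interpolation=cv2.INTER_CUBIC)[:,:,::-1])
```

```text
[0.4465562  0.3726171  0.04999083] 172.0104774373171
```

View pics/w6.png

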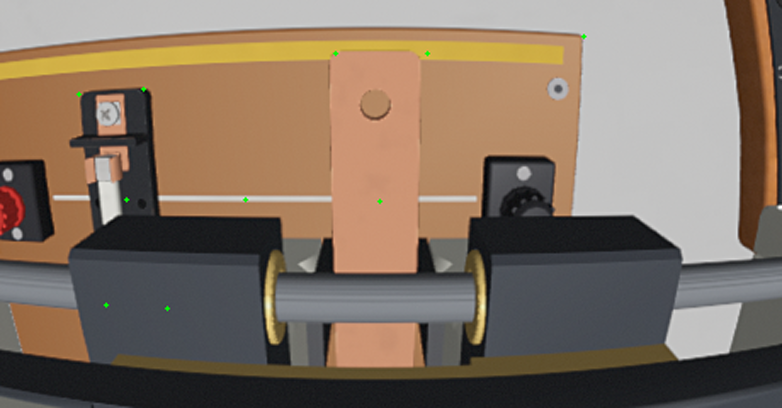

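The crop shows the bar front end at (331–420, 50), about 1–1.5 mm from the intended dots at (336,53) and (427,53), and square to the line. The fuse block front end at (82–150, 91) is within about 2.5 mm of its target. I'll lower the bar and release it.

Request:
carry_out(
  deltas=[
    [0.2,[0,0,20],[0,0,0]],
    [0.2,[0,0,40],[0,0,0]],
    [0.2,[0,0,55],[0,0,0]],
    [0.2,[0,0,65],[0,0,0]],
    [0.2,[0,0,70],[0,0,0]],
    [0.2,[0,0,73],[0,0,0]],
    [0.2,[0,0,75],[0,0,0]],
    [0.2,[0,0,76],[0,0,0]],
    [0.2,[0,0,76],[0,0,0]],
    [0.2,[0,0,76],[0,0,0]],
  ],
)

```text
time_s: 23.3
tcp_pos: [0.4471, 0.3741, -0.0255]
eef_rot: [180.0, 0.0, 172.0]
contact_force: [0.1, -1.0, -0.7]
gripper_width: 0.0242
gripper_force: 40.0
```

Request:
carry_out(
  deltas=[
    [0.4,[0,0,0],[0,0,0]],
    [0.4,[0,0,0],[0,0,0]],
    [0.4,[0,0,0],[0,0,0]],
    [0.4,[0,0,0],[0,0,0]],
    [0.4,[0,0,-4],[0,0,0]],
    [0.4,[0,0,-15],[0,0,0]],
    [0.4,[0,0,-40],[0,0,0]],
    [0.4,[0,0,-76],[0,0,0]],
    [0.4,[0,0,-96],[0,0,0]],
    [0.4,[0,0,-96],[0,0,0]],
  ],
)

```text
time_s: 24.3
tcp_pos: [0.4485, 0.3758, 0.0746]
eef_rot: [179.7, 0.2, 172.1]
contact_force: [-0.2, -0.4, -0.4]
gripper_width: 0.0349
gripper_force: 0.0
```

```bash
python3 - <<'E'
import json;json.dump([447.04,373.41,70,-187.99],open("cmd.json","w"))
E
python3 go.py 440,0,90,-180
python3 go.py 498,-238,90,-180
```

```text
[np.float64(-44.9), np.float64(-370.8), -20.0] [0, 0, np.float64(-0.139)]
[ 4.3996e+02 -3.0000e-02  9.0000e+01 -1.8003e+02]
[np.float64(-58.1), np.float64(-237.9), 0.0] [0, 0, np.float64(-0.0)]
[ 497.96 -237.96   90.   -180.03]
```

Request:
carry_out(
  deltas=[
    [0.6,[-44.9,-370.8,-20],[0,0,-0.139]],
    [0.6,[-44.9,-370.8,-20],[0,0,-0.139]],
    [0.6,[-44.9,-370.8,-20],[0,0,-0.139]],
    [0.6,[-44.9,-370.8,-20],[0,0,-0.139]],
    [0.6,[-44.9,-370.8,-20],[0,0,-0.139]],
    [0.6,[-44.9,-370.8,-20],[0,0,-0.139]],
    [0.6,[-44.9,-370.8,-20],[0,0,-0.139]],
    [0.6,[-44.9,-370.8,-20],[0,0,-0.139]],
    [0.6,[-44.9,-370.8,-20],[0,0,-0.139]],
    [0.6,[-44.9,-370.8,-20],[0,0,-0.139]],
    [0.6,[-44.9,-370.8,-20],[0,0,-0.139]],
  ],
  squeeze=15,
)

```text
time_s: 25.4
tcp_pos: [0.4401, 0.0008, 0.0901]
eef_rot: [180.0, 0.0, -180.0]
contact_force: [-0.4, 0.3, 0.4]
gripper_width: 0.0527
gripper_force: 0.0
```

Request:
carry_out(
  deltas=[
    [0.6,[-58.1,-237.9,0],[0,0,0]],
    [0.6,[-58.1,-237.9,0],[0,0,0]],
    [0.6,[-58.1,-237.9,0],[0,0,0]],
    [0.6,[-58.1,-237.9,0],[0,0,0]],
    [0.6,[-58.1,-237.9,0],[0,0,0]],
    [0.6,[-58.1,-237.9,0],[0,0,0]],
    [0.6,[-58.1,-237.9,0],[0,0,0]],
    [0.6,[-58.1,-237.9,0],[0,0,0]],
    [0.6,[-58.1,-237.9,0],[0,0,0]],
  ],
)

```text
time_s: 26.3
tcp_pos: [0.4981, -0.2361, 0.0902]
eef_rot: [180.0, 0.0, -179.9]
contact_force: [0.1, 0.8, 0.7]
gripper_width: 0.0524
gripper_force: 0.0
```

Run:
```python
from h import *
cal=r.get_calibration("wrist"); s=r.get_state(); p,d=r.capture("wrist"); print(s["tcp_pos"],s["eef_rot"][2])
h=cv2.cvtColor(p,cv2.COLOR_RGB2HSV).astype(int); m=(h[...,1]>60)&(h[...,0]>130)&(h[...,0]<165)
ys,xs=np.nonzero(m); print(len(xs),xs.min(),xs.max(),ys.min(),ys.max())
for v in range(ys.min(),ys.max()+1,6): k=xs[ys==v]; print(v,k.min() if len(k) else 0,k.max() if len(k) else 0)
print(project("wrist",[[.498,-.2379,.071],[.498,-.2379,0],[.498,-.2274,.071],[.498,-.2484,.071],[.4875,-.2379,0]],cal).round(1))
q,e=r.capture("top"); c=e[200:260,410:470];
```

```text
[ 0.49814846 -0.23614122  0.09017934] -179.88662182349557
652 45 552 193 418
193 276 283
199 270 290
205 269 291
211 268 292
217 267 293
223 265 294
229 266 294
235 269 290
241 493 493
247 0 0
253 0 0
259 0 0
265 0 0
271 0 0
277 552 552
283 0 0
289 0 0
295 0 0
301 341 341
307 0 0
313 0 0
319 0 0
325 0 0
331 0 0
337 0 0
343 0 0
349 0 0
355 0 0
361 0 0
367 0 0
373 0 0
379 0 0
385 0 0
391 0 0
397 0 0
403 0 0
409 0 0
415 0 0
[[278.7 227.7]
 [279.1 203.8]
 [294.1 227.7]
 [263.4 227.6]
 [279.1 192.3]]
```

The cell matches its predicted place to within 1 px. I'll descend and grip it.

Request:
carry_out(
  deltas=[
    [0.6,[0,0,0],[0,0,0]],
    [0.6,[0,0,30],[0,0,0]],
    [0.6,[0,0,55],[0,0,0]],
    [0.6,[0,0,75],[0,0,0]],
    [0.6,[0,0,90],[0,0,0]],
    [0.6,[0,0,100],[0,0,0]],
    [0.6,[0,0,105],[0,0,0]],
    [0.6,[0,0,105],[0,0,0]],
  ],
)

```text
time_s: 27.2
tcp_pos: [0.4979, -0.2374, -0.0152]
eef_rot: [180.0, -0.0, 180.0]
contact_force: [-0.5, 0.2, 0.2]
gripper_width: 0.0525
gripper_force: 0.0
```

Request:
carry_out(
  deltas=[
    [0.45,[0,0,0],[0,0,0]],
    [0.35,[0,0,0],[0,0,0]],
    [0.28,[0,0,0],[0,0,0]],
    [0.2,[0,0,0],[0,0,0]],
    [0.15,[0,0,0],[0,0,0]],
    [0.15,[0,0,0],[0,0,0]],
    [0.15,[0,0,0],[0,0,0]],
  ],
  squeeze=15,
)

```text
time_s: 27.9
tcp_pos: [0.4982, -0.2377, -0.0146]
eef_rot: [-180.0, 0.0, 180.0]
contact_force: [0.4, -0.3, 3.3]
gripper_width: 0.021
gripper_force: 15.0
```

```bash
python3 - <<'E'
import json;c=json.load(open("cmd.json"));c[2]=-15;json.dump(c,open("cmd.json","w"))
E
python3 go.py 440,-60,80,-150; python3 go.py 438.5,315.2,80,-98
```

```text
[np.float64(58.0), np.float64(177.9), -95.0] [0, 0, np.float64(-0.524)]
[ 440.04  -60.03   80.   -150.  ]
[np.float64(-186.3), np.float64(325.7), 0.0] [0, 0, np.float64(-0.908)]
[438.55 315.18  80.   -97.98]
```

Request:
carry_out(
  deltas=[
    [0.15,[0,0,-20],[0,0,0]],
    [0.15,[0,0,-50],[0,0,0]],
    [0.15,[5,0,-80],[0,0,0]],
    [0.15,[15,15,-95],[0,0,-0.04]],
    [0.15,[25,45,-95],[0,0,-0.12]],
    [0.15,[35,80,-95],[0,0,-0.21]],
    [0.15,[45,115,-95],[0,0,-0.31]],
    [0.15,[52,145,-95],[0,0,-0.41]],
    [0.15,[58,167,-95],[0,0,-0.48]],
    [0.15,[58,177.9,-95],[0,0,-0.524]],
    [0.15,[58,177.9,-95],[0,0,-0.524]],
  ],
)

```text
time_s: 29.0
tcp_pos: [0.4403, -0.0587, 0.0802]
eef_rot: [-180.0, 0.0, -149.8]
contact_force: [0.5, -0.2, -0.7]
gripper_width: 0.0208
gripper_force: 15.0
```

Request:
carry_out(
  deltas=[
    [0.15,[-15,26,0],[0,0,-0.06]],
    [0.15,[-33,58,0],[0,0,-0.14]],
    [0.15,[-52,91,0],[0,0,-0.23]],
    [0.15,[-71,124,0],[0,0,-0.33]],
    [0.15,[-90,157,0],[0,0,-0.43]],
    [0.15,[-109,190,0],[0,0,-0.53]],
    [0.15,[-128,223,0],[0,0,-0.63]],
    [0.15,[-147,256,0],[0,0,-0.73]],
    [0.15,[-164,287,0],[0,0,-0.82]],
    [0.15,[-178,312,0],[0,0,-0.88]],
    [0.15,[-185.5,326.2,0],[0,0,-0.908]],
    [0.15,[-185.5,326.2,0],[0,0,-0.908]],
  ],
)

```text
time_s: 30.2
tcp_pos: [0.4381, 0.3167, 0.0795]
eef_rot: [180.0, -0.0, -97.9]
contact_force: [0.5, -0.9, -0.1]
gripper_width: 0.0209
gripper_force: 15.0
```

Run:
```python
from h import *
cal=r.get_calibration("wrist"); s=r.get_state(); p,d=r.capture("wrist"); print(s["tcp_pos"],s["eef_rot"],s["joints"].round(0),s["contact_force"])
m=np.array([.4375,.3142]); a=np.radians(-8); bx=np.array([np.cos(a),np.sin(a)]); by=np.array([-bx[1],bx[0]])
W=lambda x,y,z:np.r_[m+bx*x+by*y,z]
pts=[W(0,j,.008) for j in(-.09,-.03,0,.03,.09)]+[W(i*.052,-.057+j*.017,.017) for i in(1,-1) for j in(1,-1)]+[W(i*.065,.06+j*.0125,.016) for i in(1,-1) for j in(1,-1)]
for P in pts:
    q=project("wrist",P,cal)[0]; cv2.circle(p,tuple(int(v) for v in q.round()),1,(0,255,0),-1)
cv2.imwrite("pics/w7.png",cv2.resize(p,(800,600),interpolation=cv2.INTER_CUBIC)[:,:,::-1])
```

```text
[0.43806764 0.3166939  0.07948278] [ 1.79993110e+02 -3.43006400e-02 -9.79479048e+01] [ 57.  14. -25.   0. -51. -65.] [ 0.51883192 -0.8655998  -0.13724515]
```

View pics/w7.png

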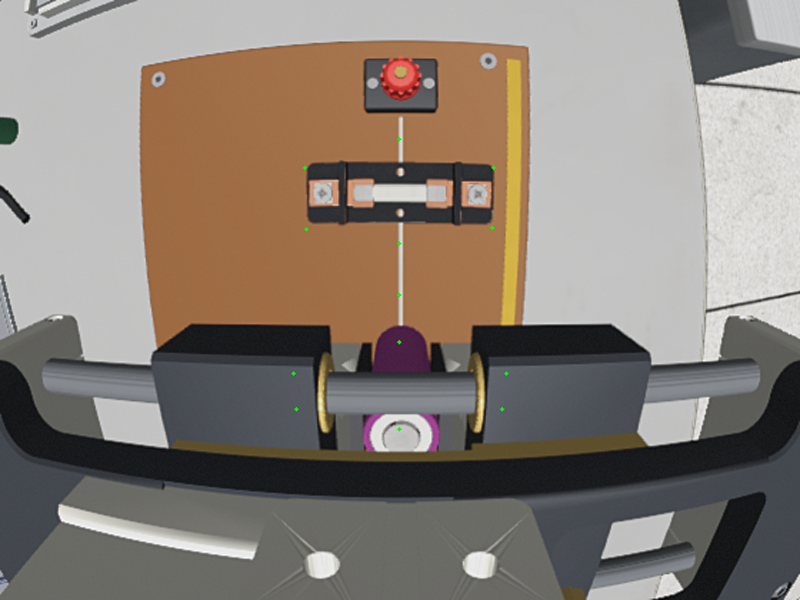

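The view shows the fuse block centred on the line (columns 307–493, line at 401) and square to it, with near edge at row 223 and far edge at row 163. The cell hangs over the line at (400,430). I'll lower it.

Request:
carry_out(
  deltas=[
    [0.15,[0,0,0],[0,0,0]],
    [0.15,[0,0,15],[0,0,0]],
    [0.15,[0,0,35],[0,0,0]],
    [0.15,[0,0,55],[0,0,0]],
    [0.15,[0,0,70],[0,0,0]],
    [0.15,[0,0,78],[0,0,0]],
    [0.15,[0,0,83],[0,0,0]],
    [0.15,[0,0,85.5],[0,0,0]],
    [0.15,[0,0,86.5],[0,0,0]],
    [0.15,[0,0,87],[0,0,0]],
    [0.15,[0,0,87],[0,0,0]],
    [0.15,[0,0,87],[0,0,0]],
  ],
)

```text
time_s: 31.45
tcp_pos: [0.4376, 0.3158, -0.0066]
eef_rot: [-180.0, 0.0, -98.0]
contact_force: [-0.1, -0.4, -0.4]
gripper_width: 0.0209
gripper_force: 15.0
```

Request:
carry_out(
  deltas=[
    [0.15,[0,0,0.3],[0,0,0]],
    [0.15,[0,0,0.6],[0,0,0]],
    [0.15,[0,0,0.6],[0,0,0]],
    [0.15,[0,0,0.6],[0,0,0]],
  ],
)

```text
time_s: 31.85
tcp_pos: [0.4377, 0.3158, -0.0067]
eef_rot: [-180.0, 0.0, -97.9]
contact_force: [-2.1, -0.7, 7.9]
gripper_width: 0.021
gripper_force: 15.0
```

Request:
carry_out(
  deltas=[
    [0.25,[0,0,0],[0,0,0]],
    [0.3,[0,0,0],[0,0,0]],
    [0.38,[0,0,0],[0,0,0]],
    [0.45,[0,0,0],[0,0,0]],
    [0.5,[0,0,0],[0,0,0]],
    [0.5,[0,0,0],[0,0,0]],
    [0.5,[0,0,-10],[0,0,0]],
    [0.5,[0,0,-30],[0,0,0]],
    [0.5,[0,0,-60],[0,0,0]],
    [0.5,[0,0,-87.6],[0,0,0]],
    [0.5,[0,0,-87.6],[0,0,0]],
    [0.5,[0,0,-87.6],[0,0,0]],
  ],
)

```text
time_s: 33.05
tcp_pos: [0.4378, 0.3161, 0.0814]
eef_rot: [-179.9, 0.1, -98.0]
contact_force: [-0.6, 0.1, -0.5]
gripper_width: 0.044
gripper_force: 0.0
```

```bash
python3 - <<'E'
import json;json.dump([437.65,315.2,80,-97.98],open("cmd.json","w"))
E
python3 go.py 440,80,90,-150; python3 go.py 485,-44.5,80,-186.7
```

```text
[np.float64(232.6), np.float64(-35.0), -10.0] [0, 0, np.float64(0.908)]
[ 440.02   79.99   90.   -150.  ]
[np.float64(23.3), np.float64(-130.3), 10.0] [0, 0, np.float64(0.64)]
[ 484.98  -44.5    80.   -186.67]
```

Request:
carry_out(
  deltas=[
    [0.7,[30,-4,-10],[0,0,0.1]],
    [0.7,[70,-10,-10],[0,0,0.24]],
    [0.7,[115,-17,-10],[0,0,0.38]],
    [0.7,[160,-24,-10],[0,0,0.52]],
    [0.7,[200,-30,-10],[0,0,0.66]],
    [0.7,[225,-34,-10],[0,0,0.8]],
    [0.7,[232.6,-35,-10],[0,0,0.908]],
    [0.7,[232.6,-35,-10],[0,0,0.908]],
  ],
)

```text
time_s: 33.85
tcp_pos: [0.4392, 0.0789, 0.0895]
eef_rot: [180.0, -0.1, -150.2]
contact_force: [-0.1, 0.4, 0.6]
gripper_width: 0.0614
gripper_force: 0.0
```

Request:
carry_out(
  deltas=[
    [0.7,[4,-20,0],[0,0,0.1]],
    [0.7,[10,-55,5],[0,0,0.23]],
    [0.7,[16,-90,10],[0,0,0.36]],
    [0.7,[21,-118,10],[0,0,0.49]],
    [0.7,[23.3,-130.3,10],[0,0,0.6]],
    [0.7,[23.3,-130.3,10],[0,0,0.64]],
    [0.7,[23.3,-130.3,10],[0,0,0.64]],
    [0.7,[23.3,-130.3,10],[0,0,0.64]],
  ],
)

```text
time_s: 34.65
tcp_pos: [0.4848, -0.0436, 0.0797]
eef_rot: [-180.0, -0.0, 173.6]
contact_force: [0.4, 0.5, 0.2]
gripper_width: 0.0614
gripper_force: 0.0
```

Run:
```python
from h import *
cal=r.get_calibration("wrist"); s=r.get_state(); p,d=r.capture("wrist"); print(s["tcp_pos"],s["eef_rot"][2])
h=cv2.cvtColor(p,cv2.COLOR_RGB2HSV).astype(int)
m=((h[...,2]>205)&(h[...,1]<40)).astype(np.uint8); m[:,:200]=0; m[:,360:]=0; m[260:]=0
m=cv2.morphologyEx(m,cv2.MORPH_CLOSE,np.ones((7,7)))
n,l,st,ce=cv2.connectedComponentsWithStats(m)
print([x.tolist() for x in st[1:] if x[4]>200])
a=np.radians(-6.7); L=np.array([np.cos(a),np.sin(a)]); N=np.array([-L[1],L[0]])
print(project("wrist",[np.r_[np.array([.485,-.0443])+i*.031*L+j*.02*N,.03] for i in(1,-1) for j in(1,-1)],cal).round(1).tolist())
for v in (170,190,210): print(v,h[v,230:330:5,2].tolist())
q,_=r.capture("top"); cv2.imwrite("pics/f1.png",np.hstack([cv2.resize(p[110:290,180:380],(400,360)),cv2.resize(q[190:300,172:302],(400,360))])[:,:,::-1])
```

```text
[ 0.48480497 -0.04364476  0.07969256] 173.55995638241538
[[256, 177, 53, 76, 3740]]
[[305.3, 253.4], [255.6, 253.2], [307.2, 176.8], [254.3, 176.6]]
170 [187, 187, 186, 187, 187, 187, 188, 188, 190, 190, 190, 191, 190, 188, 190, 189, 187, 187, 187, 187]
190 [188, 187, 186, 187, 187, 188, 213, 213, 216, 192, 216, 217, 180, 214, 213, 213, 187, 187, 187, 187]
210 [188, 188, 189, 188, 187, 186, 213, 213, 215, 206, 215, 204, 193, 214, 213, 213, 187, 187, 187, 187]
```

The carton matches the prediction to within about 1 mm. I'll grasp it.

Request:
carry_out(
  deltas=[
    [0.7,[0,0,25],[0,0,0]],
    [0.7,[0,0,50],[0,0,0]],
    [0.7,[0,0,75],[0,0,0]],
    [0.7,[0,0,92],[0,0,0]],
    [0.7,[0,0,102],[0,0,0]],
    [0.7,[0,0,107],[0,0,0]],
    [0.7,[0,0,109],[0,0,0]],
    [0.7,[0,0,109],[0,0,0]],
  ],
)

```text
time_s: 35.55
tcp_pos: [0.4853, -0.0439, -0.0285]
eef_rot: [180.0, 0.0, 173.4]
contact_force: [-0.0, -0.3, -0.5]
gripper_width: 0.0614
gripper_force: 0.0
```

Request:
carry_out(
  deltas=[
    [0.6,[0,0,0],[0,0,0]],
    [0.55,[0,0,0],[0,0,0]],
    [0.5,[0,0,0],[0,0,0]],
    [0.45,[0,0,0],[0,0,0]],
    [0.38,[0,0,0],[0,0,0]],
    [0.38,[0,0,0],[0,0,0]],
    [0.38,[0,0,0],[0,0,0]],
  ],
  squeeze=12,
)

```text
time_s: 36.25
tcp_pos: [0.4852, -0.044, -0.0287]
eef_rot: [180.0, 0.0, 173.3]
contact_force: [-0.8, 1.2, 5.4]
gripper_width: 0.0399
gripper_force: 12.0
```

```bash
python3 - <<'E'
import json;json.dump([484.98,-44.5,-29,-186.67],open("cmd.json","w"))
E
python3 go.py 450,80,60,-187; python3 go.py 531.3,241.4,60,-188
```

```text
[np.float64(49.2), np.float64(119.6), -89.0] [0, 0, np.float64(0.006)]
[ 450.     80.01   60.   -187.01]
[np.float64(-61.0), np.float64(170.1), 0.0] [0, 0, np.float64(0.017)]
[ 531.32  241.38   60.   -187.99]
```

Request:
carry_out(
  deltas=[
    [0.38,[0,0,-15],[0,0,0]],
    [0.38,[0,0,-40],[0,0,0]],
    [0.38,[8,0,-65],[0,0,0]],
    [0.38,[20,10,-82],[0,0,0]],
    [0.38,[32,35,-89],[0,0,0]],
    [0.38,[42,65,-89],[0,0,0]],
    [0.38,[48,95,-89],[0,0,0.003]],
    [0.38,[49.2,112,-89],[0,0,0.006]],
    [0.38,[49.2,119.6,-89],[0,0,0.006]],
  ],
)

```text
time_s: 37.15
tcp_pos: [0.4497, 0.0816, 0.06]
eef_rot: [180.0, -0.0, 173.1]
contact_force: [-0.0, -0.8, -1.2]
gripper_width: 0.0399
gripper_force: 12.0
```

Request:
carry_out(
  deltas=[
    [0.38,[-5,25,0],[0,0,0]],
    [0.38,[-15,55,0],[0,0,0.005]],
    [0.38,[-27,87,0],[0,0,0.01]],
    [0.38,[-40,118,0],[0,0,0.015]],
    [0.38,[-52,145,0],[0,0,0.017]],
    [0.38,[-59,163,0],[0,0,0.017]],
    [0.38,[-61,170.1,0],[0,0,0.017]],
    [0.38,[-61,170.1,0],[0,0,0.017]],
    [0.38,[-61,170.1,20],[0,0,0.017]],
    [0.38,[-61,170.1,40],[0,0,0.017]],
    [0.38,[-61,170.1,55],[0,0,0.017]],
    [0.38,[-61,170.1,65],[0,0,0.017]],
  ],
)

```text
time_s: 38.35
tcp_pos: [0.5301, 0.24, -0.006]
eef_rot: [-179.9, -0.1, 172.0]
contact_force: [1.2, -0.4, -1.2]
gripper_width: 0.0397
gripper_force: 12.0
```

Run:
```python
from h import *
cal=r.get_calibration("wrist"); s=r.get_state(); p,d=r.capture("wrist"); print(s["tcp_pos"],s["eef_rot"][2],s["gripper_width"])
m=np.array([.4375,.3142]); a=np.radians(-8); bx=np.array([np.cos(a),np.sin(a)]); by=np.array([-bx[1],bx[0]])
W=lambda x,y,z:np.r_[m+bx*x+by*y,z]
pts=[W(i*.052,-.0585+j*.017,.017) for i in(1,-1) for j in(1,-1)]+[W(i*.065,.06+j*.0125,.016) for i in(1,-1) for j in(1,-1)]+[W(0,.001,.079),W(0,.001,.008)]
zc=s["tcp_pos"][2]+.059; pts+=[W(.103+i*.031,-.0585+j*.02,zc) for i in(1,-1) for j in(1,-1)]
for P in pts:
    q=project("wrist",P,cal)[0]; cv2.circle(p,tuple(int(v) for v in q.round()),1,(0,255,0),-1)
cv2.imwrite("pics/w8.png",cv2.resize(p[40:340,80:480],(800,600),interpolation=cv2.INTER_CUBIC)[:,:,::-1])
```

```text
[ 0.53009174  0.24002073 -0.00603157] 171.9691487793736 0.03971843115585808
```

View pics/w8.png

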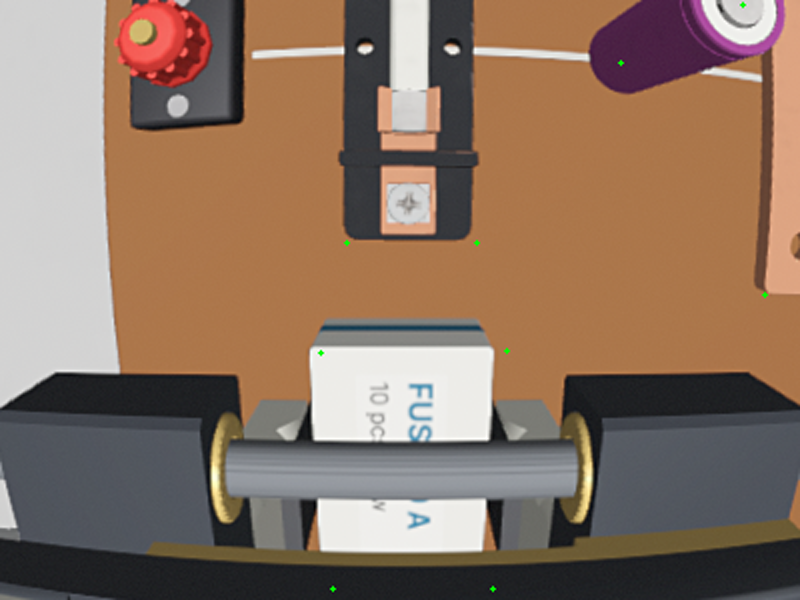

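The crop shows the fuse block at columns 344–471 and the carton at 311–492 behind it, nearly in line; the arm was still settling about 1.3 mm to the left. The gap is about 20 mm, and the purple cell, bar and line match the dots. I'll lower and release the carton.

Request:
carry_out(
  deltas=[
    [0.38,[0,0,0],[0,0,0]],
    [0.38,[0,0,5],[0,0,0]],
    [0.38,[0,0,10],[0,0,0]],
    [0.38,[0,0,13],[0,0,0]],
    [0.38,[0,0,15],[0,0,0]],
    [0.38,[0,0,16],[0,0,0]],
    [0.38,[0,0,16.4],[0,0,0]],
    [0.38,[0,0,16.4],[0,0,0]],
    [0.38,[0,0,16.4],[0,0,0]],
  ],
)

```text
time_s: 39.3
tcp_pos: [0.5311, 0.2418, -0.0207]
eef_rot: [-180.0, 0.0, 172.0]
contact_force: [-2.6, -1.2, 5.2]
gripper_width: 0.0398
gripper_force: 12.0
```

Request:
carry_out(
  deltas=[
    [0.5,[0,0,0],[0,0,0]],
    [0.55,[0,0,0],[0,0,0]],
    [0.58,[0,0,0],[0,0,0]],
    [0.58,[0,0,0],[0,0,0]],
    [0.58,[0,0,-5],[0,0,0]],
    [0.58,[0,0,-20],[0,0,0]],
    [0.58,[0,0,-50],[0,0,0]],
    [0.58,[0,0,-100],[0,0,0]],
    [0.58,[0,0,-120],[0,0,0]],
    [0.58,[0,0,-120],[0,0,0]],
    [0.58,[0,0,-120],[0,0,0]],
  ],
)

```text
time_s: 40.4
tcp_pos: [0.5312, 0.2419, 0.0992]
eef_rot: [179.9, 0.0, 172.0]
contact_force: [-1.4, 0.3, -0.9]
gripper_width: 0.0509
gripper_force: 0.0
```

```bash
python3 - <<'E'
import json;json.dump([531.32,241.38,98.6,-187.99],open("cmd.json","w"))
E
python3 go.py 440,-60,120,-188
```

```text
[np.float64(48.5), np.float64(-311.1), -21.4] [0, 0, np.float64(0.0)]
[ 440.05  -59.96  120.   -187.99]
```

Request:
carry_out(
  deltas=[
    [0.58,[48.5,-311.1,-21.4],[0,0,0]],
    [0.58,[48.5,-311.1,-21.4],[0,0,0]],
    [0.58,[48.5,-311.1,-21.4],[0,0,0]],
    [0.58,[48.5,-311.1,-21.4],[0,0,0]],
    [0.58,[48.5,-311.1,-21.4],[0,0,0]],
    [0.58,[48.5,-311.1,-21.4],[0,0,0]],
    [0.58,[48.5,-311.1,-21.4],[0,0,0]],
    [0.58,[48.5,-311.1,-21.4],[0,0,0]],
    [0.58,[48.5,-311.1,-21.4],[0,0,0]],
    [0.58,[48.5,-311.1,-21.4],[0,0,0]],
  ],
)

```text
time_s: 41.4
tcp_pos: [0.44, -0.0591, 0.1194]
eef_rot: [-180.0, -0.1, 172.0]
contact_force: [-0.2, 0.0, 1.5]
gripper_width: 0.0509
gripper_force: 0.0
```

Run:
```python
from h import *
p,_=r.capture("top"); h=cv2.cvtColor(p,cv2.COLOR_RGB2HSV).astype(int)
m=np.array([.4375,.3142]); a=np.radians(-8); bx=np.array([np.cos(a),np.sin(a)]); by=np.array([-bx[1],bx[0]])
# rectify the board plane: 1 px = 1 mm, board frame about line middle; per-object height z
def rect(z):
    X,Y=np.meshgrid(np.arange(-80,160),np.arange(-150,150)); P=np.c_[m+np.c_[X.ravel(),Y.ravel()]@np.array([bx,by])*.001,np.full(X.size,z)]
    q=project("top",P).astype(np.float32).reshape(*X.shape,2); return cv2.remap(p,q[...,0],q[...,1],cv2.INTER_LINEAR)
def show(n,mask,x0,x1,y0,y1):
    k=np.zeros(mask.shape,np.uint8); k[y0+150:y1+150,x0+80:x1+80]=mask[y0+150:y1+150,x0+80:x1+80]
    c,l,st,_c=cv2.connectedComponentsWithStats(k); i=1+np.argmax(st[1:,4]); ys,xs=np.nonzero(l==i)
    print(n,"area",st[i,4],"x",xs.min()-80,xs.max()-80,"y",ys.min()-150,ys.max()-150,"centroid",(_c[i]-[80,150]).round(1),cv2.minAreaRect(np.c_[xs,ys].astype(np.float32))[1:])
g=lambda z:cv2.cvtColor(rect(z),cv2.COLOR_RGB2HSV).astype(int)
w=g(.017); show("fuse",(w[...,2]<85),-75,75,-95,-25)
w=g(.038); show("carton",(w[...,1]<60)&(w[...,2]>130),40,155,-100,-20)
w=g(.079); show("celltop",((w[...,1]<70)&(w[...,2]>120))|((w[...,0]>130)&(w[...,0]<170)),-20,20,-25,25)
w=g(.016); b=rect(.016).astype(int); print("bar bg",b[150+60,[80-40,80,80+15]].tolist(),b[150+35,[80,100]].tolist(), b[150+60,80+30].tolist())
show("bar",(b[...,2]>85)&(b[...,0]>170),-80,80,40,80)
w=g(.022); show("red base",(w[...,2]<85),-30,30,-145,-98); show("black base",(w[...,2]<85),-30,30,98,145)
```

```text
fuse area 990 x -50 50 y -75 -57 centroid [ -0.4 -69.6] ((17.85251808166504, 100.09988403320312), 89.0759506225586)
carton area 2533 x 72 134 y -80 -39 centroid [102.8 -59.3] ((41.0, 62.0), 90.0)
celltop area 374 x -10 9 y -13 13 centroid [-0.1 -0.1] ((19.79899024963379, 23.33452033996582), 45.0)
bar bg [[173, 105, 71], [173, 103, 67], [174, 102, 69]] [[168, 142, 118], [165, 115, 76]] [174, 104, 69]Traceback (most recent call last):
  File "<stdin>", line 17, in <module>
  File "<stdin>", line 10, in show
    return _wrapfunc(a, 'argmax', axis=axis, out=out, **kwds)
    return bound(*args, **kwds)
ValueError: attempt to get argmax of an empty sequence
```

Run:
```python
from h import *
p,_=r.capture("top"); m=np.array([.4375,.3142]); a=np.radians(-8); bx=np.array([np.cos(a),np.sin(a)]); by=np.array([-bx[1],bx[0]])
def prof(xs):
    o=[]
    for y in range(36,86,2):
        q=project("top",[np.r_[m+bx*x/1000+by*y/1000,.016] for x in xs]).astype(np.float32)
        c=cv2.remap(p,q[None,:,0],q[None,:,1],cv2.INTER_LINEAR)[0].astype(int); o.append(int((c[:,0]-c[:,2]).mean()))
    return o
print(list(range(36,86,2)));print(prof(range(-55,-30)));print(prof(range(35,58)))
```

```text
[36, 38, 40, 42, 44, 46, 48, 50, 52, 54, 56, 58, 60, 62, 64, 66, 68, 70, 72, 74, 76, 78, 80, 82, 84]
[87, 87, 87, 87, 85, 80, 84, 94, 102, 103, 101, 98, 95, 92, 96, 100, 103, 103, 98, 92, 88, 87, 87, 87, 87]
[89, 88, 88, 87, 84, 79, 85, 97, 105, 105, 101, 99, 96, 94, 97, 101, 103, 103, 97, 91, 88, 87, 87, 87, 88]
```

The bar shows from y≈47 to 72 at both ends, so it is centred at about 60 and square. Handing the job in.

```bash
python3 -c "
from plant import r
print(r.close_job())"
```

```text
the job is handed in; nothing more can be done
None
```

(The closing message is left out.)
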